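# Hang the second shelf bracket on the honey stall's display uprights

### The arm

A 6-joint arm with a two-finger parallel gripper is mounted at the origin on the work surface. World frame = base frame: x ahead of the robot, y to its left, z up, the work surface at z = 0. Lengths are in mm, angles in rad, forces in N, time in s.
With the tool pointing down it reaches from about 250 to 850 mm from the base axis. Payload 12.5 kg.
Tool frame: the origin (TCP) lies at the very end of the fingers, on their centre line; the grasp point (between the pads) lies 19 mm behind it; x points along the fingers, y is the direction in which the jaws open and shut, and the axes are right-handed (so a half turn about x gives the same grasp; the last joint's range is limited). The gripper opens to 93 mm and grips with 3 to 60 N. Pads are 15 mm wide; open, the fingers measure 128 mm over their backs; the gripper's body (75 mm by 188 mm) begins 65 mm behind the grasp point.
Start: joints at [1.229, 0.351, 1.652, -0, 1.139, -0.085], TCP at [139.661, 531.958, 218.633] pointing down, gripper open.
Joint ranges: [-2.75, 2.75], [-0.79, 2.1], [0.01, 2.65], [-1.57, 4.71], [0.07, 3.14], [-2.87, 2.87]. Speed limits (rad/s): [2.22, 2.22, 2.79, 3.14, 3.14, 3.14].

### API

Orientations are given as a unit quaternion [x, y, z, w].
In Python, from cell import env, eyes, recognise, mark_of gives the robot as it stands. Calls block until the motion is done:
- env.reach(position, orientation): joint-space move of the TCP to a pose.
- env.line_to(position, speed=150, orientation=None): straight line of the TCP; orientation=None keeps the orientation; speed is the mean speed in mm/s.
- env.movej(angles): joint-space move.
- env.move_gripper(opening): finger opening in mm; the grip force is fixed at half the most; returns when the fingers have stopped.
- env.dwell(seconds).
- env.solve_ik(position, orientation): joint angles nearest the present ones, or None.
- env.sense(): the state.
- eyes.camera(name): name is "scene" or "side" or "wrist"; returns a dict with "frame" (384x512x3 uint8, red, green, blue), "depth" (384x512 float32, mm along the optical axis (not along the pixel's ray), 0 where there is no reading), "fx", "fy", "cx", "cy" (pixels), "origin" and "rotation" of the camera in the world. Camera axes: x right, y down, z forward; pixel columns grow to the right and rows downward; lengths in mm; the calibration is good to about 2 mm. A picture is of the moment at which its call begins.
A pose or a line that the arm cannot do raises env.PlanningError and nothing moves.
- env.job_done(): hands the job in, once; it reports no verdict.
Trained networks look in the newest picture that a camera, given by its name, has taken for a name from the list of things; names that differ only in an ending like _2 or _b are one class to them, and where a whole thing is asked for, a point or a joint stands for the part that bears it (a point fixed in the world has none). Each returns a list of dicts, best first, with "score" (0 to 1); they miss things now and then, are a little off and sometimes report something else, mostly with a low value. They report only what shows in the picture. A call takes as long as a camera call.
- recognise(camera, name): "extent" ([centre column, centre row, width, height] in pixels, round what is visible of it).
- mark_of(camera, name): "xy" ([column, row] in pixels: a listed point, or the origin of a listed thing).
The state is a dict: "t": time; "joint_positions": joint angles; "joint_velocities": joint speeds; "tau": joint torques, N m; "eef_pos": TCP position; "tcp_rot": TCP orientation; "ft_force": force on the tool from outside, world axes, zero at the start; "torque": the same for the moment, N m; "finger_gap": finger opening in mm.
Only numpy, scipy, OpenCV 4.12 (cv2) and the standard library are available. Lean on these libraries where they do the work, as an engineer would, in place of code of your own. Each camera call takes 0.05 s, during which the arm holds its last target.

### The job

Hang the loose shelf bracket on the free upright, level with the one already hanging on the other, so that a shelf board can lie across the two. It is stored with its arm under the wooden riser: draw it out by its head, stand it upright on the open counter clear of the riser and let go, then take it again by its arm, press both hook tabs into the slots and push down until they engage and the head is flush with the upright. Leave the jars and the dropper bottle standing where they are.

Things in the scene. Friction and masses are not known exactly. Their poses are not given: they have to be found in the camera images.
- bracket: Loose aluminium L-shaped shelf bracket, 0.24-0.40 kg. Origin: bottom centre of the head plate's back face; z up, +x where the hooks point, arm along -x. Head plate 44 mm wide (y), 6 thick (x -6 to 0), 92 high. Starts upright on the counter, its arm under the riser, its head about 55 mm out of it. It stands stably on its flat bottom; centre of mass near x -75, z 20.
- bracket_head (a point): Middle of the head plate's top edge (bracket x -3, z 92). The plate can be taken here across its 44 mm width to draw the bracket out. It cannot be hung held so: the fingers stick out behind the plate and the gripper meets the tall upright.
- bracket_arm (a point): Top of the arm at bracket x -90, z 34: a good place to hold it for hanging. The arm is a bar 24 mm wide (y) and 34 high (z 0 to 34), from x -6 to -171.
- bracket_tip (a point): Underside of the arm's far end, at bracket x -177, z 0. The last 6 mm of the arm is an end stop 46 mm high.
- bracket_tab (a point): Lower back end of the lower hook tab (bracket x 12, z 12). Two tabs 8 mm wide, on the plate's middle line, one 45 mm above the other: a neck 14 mm high (x 0 to 7; underside at z 24 and z 69), then a lip (x 7 to 12) from the neck's top down to 12 mm below the neck (lip z 12 to 38 and 57 to 83).
- riser: Fixed wooden display step, 150 mm deep (x +-75), 170 wide (y), top at 77 mm, underside at 62, side walls 12 mm thick (inside y +-70), open at both x ends. Origin on the counter under its middle. The bracket's head sticks out beyond its +x end. Two jars stand on it.
- free_stand: Fixed stand of the free upright. Origin on the counter, z up; the upright's front is the plane x = 0, looking along -x. Wooden foot x -45 to 75, y +-65, 30 mm high. Steel upright 60 mm wide, 5 thick (x 0 to 5), up to z 300, parallel to the stand, but its middle line lies anywhere up to 7 mm either side of y = 0: this shift is not reported and must be seen or felt for.
- free_slots (a point): Bottom edge of the third slot from below (stand x 0, z 150; y without the unreported shift). Slots on the upright's middle line go right through, 11 mm wide, 32 high, pitch 45; bottom edges at z 60, 105, 150, 195, 240. A tab beside its slot stops at the face; in the slot it goes 12 mm in, until the plate is flush.
- free_seat (a point): Where the bracket's origin ends up (stand x 0, z 126; y without the unreported shift): tabs in the third and fourth slots from below, level with the other bracket. To enter, the bracket's origin is about 15 mm higher (z 141, 138 to 144); then straight down until the necks rest on the slots' bottom edges. Let go, it sags by up to 0.03 rad.
- full_stand: The other stand, fixed and alike (same frame), with a like bracket already hanging in its third and fourth slots from below, its bottom at z 126. The two stands change places at random; they are about 0.23 m apart.
- riser_jar: Bystander: honey jar 68 mm across, 90 mm high, on the riser. Origin under its middle.
- riser_jar2: Bystander: jar 56 mm across, 75 mm high, on the riser.
- low_jar: Bystander: jar 62 mm across, 75 mm high, on the counter in front of the stands.
- big_jar: Bystander: jar 84 mm across, 120 mm high, on the counter beyond the open space.
- dropper: Bystander: small bottle 40 mm across, 100 mm high, at the left.

How it is judged:
By the outcome, as a careful person would: the job done as asked, in the order asked, and still so for the second after the job is handed in, with the robot touching nothing.
It also fails if it takes over 67 s, if anything falls off the work surface, if the arm or the gripper's body presses on something with over 40 N, if the wrist force passes 120 N, or if a joint passes its speed limit or range.

## Working session

There is one attempt and no reset: what is moved stays moved. The work goes in short steps, each a Python script; the robot and the scene stay as the last script left them, time stands still between calls to the robot, and variables do not carry over. Pictures are saved under pics/ and viewed, and the job is handed in when it is done.

```bash
ls; mkdir -p pics; cat > h.py <<'E'
import numpy as np, cv2
from scipy.spatial.transform import Rotation as R
from cell import env, eyes, recognise, mark_of
def pix2w(c,u,v,d):
    p=np.array([(u-c['cx'])/c['fx']*d,(v-c['cy'])/c['fy']*d,d]); return np.array(c['rotation'])@p+np.array(c['origin'])
def onplane(c,u,v,z):
    r=np.array(c['rotation'])@np.array([(u-c['cx'])/c['fx'],(v-c['cy'])/c['fy'],1.]); o=np.array(c['origin']); return o+r*(z-o[2])/r[2]
def w2pix(c,p):
    q=np.array(c['rotation']).T@(np.array(p)-np.array(c['origin'])); return np.array([c['fx']*q[0]/q[2]+c['cx'],c['fy']*q[1]/q[2]+c['cy']])
def cloud(c):
    d=c['depth'];v,u=np.mgrid[:d.shape[0],:d.shape[1]]
    p=np.stack([(u-c['cx'])/c['fx']*d,(v-c['cy'])/c['fy']*d,d],-1)
    w=p@np.array(c['rotation']).T+np.array(c['origin']); w[d==0]=np.nan; return w
def save(c,n,scale=1.5):
    f=c['frame'][:,:,::-1]; cv2.imwrite('pics/'+n,cv2.resize(f,None,fx=scale,fy=scale))
E
python3 - <<'E'
from h import *
import pickle
for n in ['scene','side','wrist']:
    c=eyes.camera(n); save(c,n+'0.png'); pickle.dump(c,open(n+'0.pkl','wb')); print(n,np.round(c['origin']),np.round(c['rotation'],3).tolist(),c['fx'])
    if n!='wrist':
        for k in ['bracket','bracket_head','bracket_arm','riser','free_stand','free_slots','free_seat','full_stand','low_jar','big_jar','dropper']:
            m=mark_of(n,k)[:2]; print(k,[(np.round(x['xy']).tolist(),round(x['score'],2)) for x in m])
s=env.sense();print(s['t'],s['tcp_rot'],s['eef_pos'],s['ft_force'])
E
```

```text
pics
scene [1188.  124. 1057.] [0.599, 0.742, -0.236, -0.188] 358.2975603153037
bracket [([204.0, 186.0], 0.68), ([350.0, 246.0], 0.64)]
bracket_head [([195.0, 172.0], 0.9), ([229.0, 244.0], 0.16)]
bracket_arm [([171.0, 178.0], 0.6)]
riser [([170.0, 182.0], 0.63)]
free_stand [([286.0, 242.0], 0.85)]
free_slots [([288.0, 217.0], 0.98)]
free_seat [([288.0, 225.0], 0.94)]
full_stand [([347.0, 246.0], 0.59)]
low_jar [([330.0, 206.0], 0.57), ([171.0, 177.0], 0.27)]
big_jar [([225.0, 246.0], 0.72)]
dropper []
side [ 476.  783. 1034.] [-0.042, 0.936, -0.349, 0.017] 425.43561591123716
bracket [([282.0, 160.0], 0.6), ([277.0, 282.0], 0.54)]
bracket_head [([282.0, 141.0], 0.79)]
bracket_arm [([278.0, 134.0], 0.56), ([216.0, 207.0], 0.28)]
riser [([284.0, 136.0], 0.9), ([294.0, 342.0], 0.48)]
free_stand [([222.0, 239.0], 0.63)]
free_slots [([217.0, 207.0], 0.73), ([217.0, 211.0], 0.71)]
free_seat [([216.0, 212.0], 0.89), ([276.0, 282.0], 0.5)]
full_stand [([221.0, 301.0], 0.69)]
low_jar [([274.0, 283.0], 0.8)]
big_jar [([214.0, 188.0], 0.83)]
dropper [([296.0, 343.0], 0.86)]
wrist [ 64. 552. 385.] [0.784, 0.604, 0.087, 0.114] 282.1211005275558
1.25 [ 0.09053624  0.70129027 -0.09056195  0.70128003] [139.64481756 531.9524978  218.61207894] [-0.03146574 -0.97884314 -0.60767868]
```

```bash
sed -i 's/^def pix2w/def fixc(c):\n    q=np.array(c["rotation"]); c["rotation"]=R.from_quat(q).as_matrix() if q.ndim==1 else q; return c\ndef cam(n): return fixc(eyes.camera(n))\ndef pix2w/' h.py
python3 - <<'E'
from h import *
import pickle
for n,ks in [('scene',{'bracket_head':(195,172,92),'riser':(170,182,0),'free_stand':(286,242,0),'free_slots':(288,217,150),'free_seat':(288,225,126),'full_stand':(347,246,0),'bracket':(204,186,0),'low':(330,206,0),'big':(225,246,0),'bracket_arm':(171,178,34)}),('side',{'bracket_head':(282,141,92),'riser':(284,136,0),'free_stand':(222,239,0),'free_slots':(217,207,150),'free_seat':(216,212,126),'full_stand':(221,301,0),'bracket':(282,160,0),'low':(274,283,0),'big':(214,188,0),'dropper':(296,343,0)})]:
    c=fixc(pickle.load(open(n+'0.pkl','rb')))
    for k,(u,v,z) in ks.items(): print(n,k,np.round(onplane(c,u,v,z)), np.round(pix2w(c,u,v,c['depth'][v,u])))
E
```

```text
scene bracket_head [ 484. -255.   92.] [ 417. -292.   -0.]
scene riser [ 482. -367.    0.] [ 533. -332.   77.]
scene free_stand [635.  93.   0.] [652.  94.  32.]
scene free_slots [631.  89. 150.] [639.  90. 163.]
scene free_seat [644.  93. 126.] [570.  89.  -2.]
scene full_stand [608. 290.   0.] [626. 285.  32.]
scene bracket [ 473. -239.    0.] [ 472. -239.   -1.]
scene low [464. 220.   0.] [498. 216.  50.]
scene big [ 692. -100.    0.] [725. -84.  71.]
scene bracket_arm [ 487. -354.   34.] [ 513. -336.   73.]
side bracket_head [ 482. -236.   92.] [ 482. -247.   82.]
side riser [ 476. -363.    0.] [ 476. -360.    3.]
side free_stand [636.  96.   0.] [631. 118.  32.]
side free_slots [640.  97. 150.] [637. 109. 166.]
side free_seat [645.  95. 126.] [639. 119. 157.]
side full_stand [612. 289.   0.] [607. 306.  36.]
side bracket [ 478. -241.    0.] [ 478. -240.    2.]
side low [477. 225.   0.] [477. 312. 162.]
side big [689. -96.   0.] [639. 113. 245.]
side dropper [414. 382.   0.] [416. 400.  47.]
```

View pics/scene0.png

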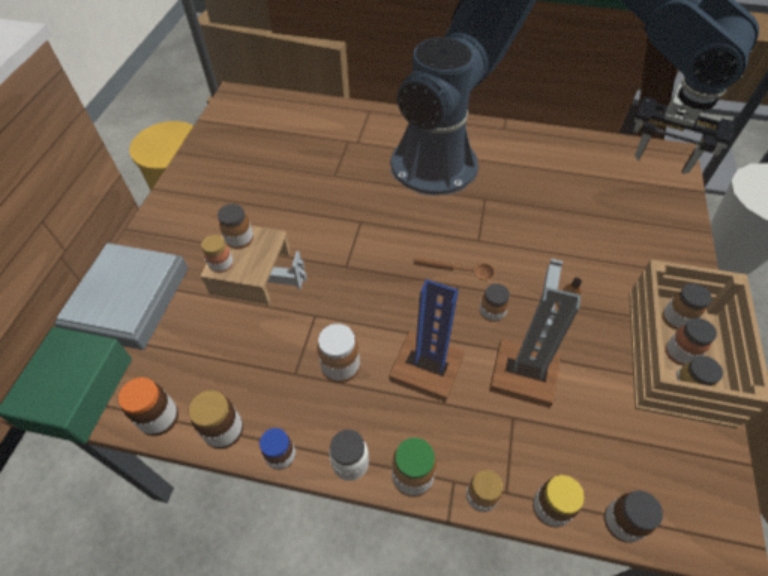

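View pics/side0.png

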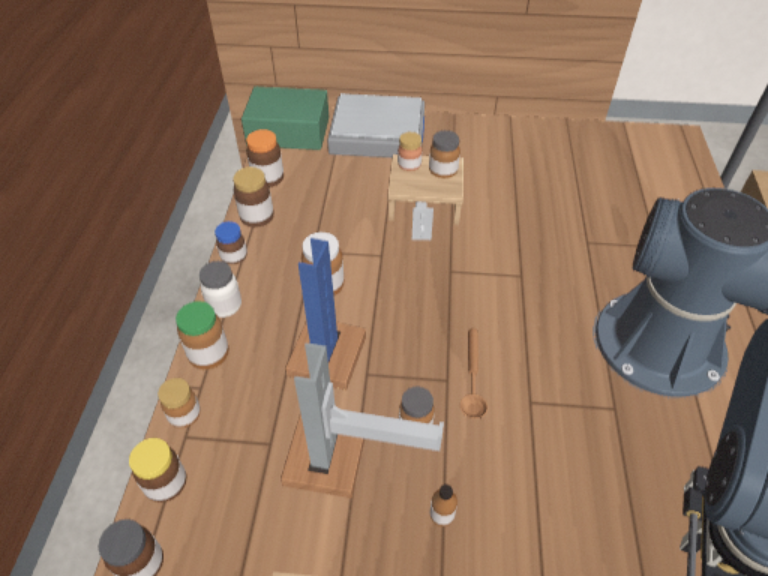

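View pics/wrist0.png

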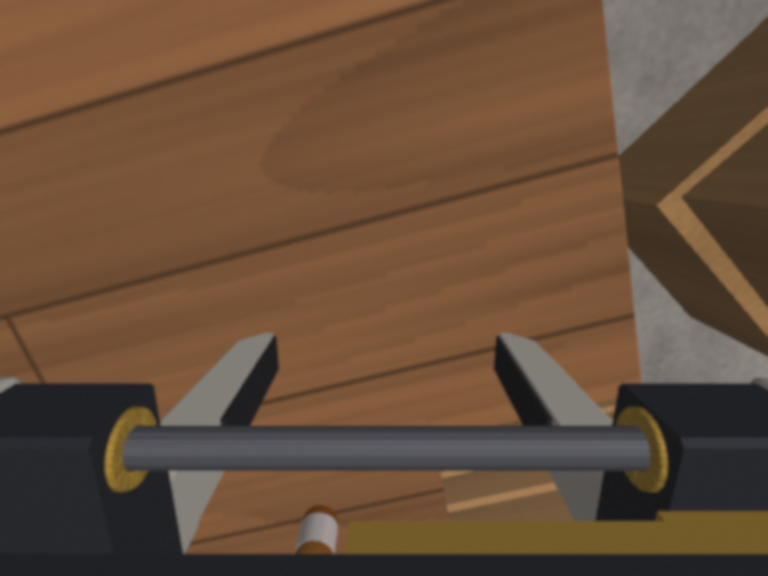

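```bash
python3 - <<'E'
from h import *
import pickle
for n in ['scene','side']:
    c=fixc(pickle.load(open(n+'0.pkl','rb'))); w=cloud(c)
    def sel(lo,hi):
        m=np.all((w>lo)&(w<hi),-1); return w[m]
    print(n)
    p=sel([380,-460,71],[580,-270,82]); r=cv2.minAreaRect(p[:,:2].astype(np.float32)); print(' riser',len(p),r,p[:,2].mean())
    p=sel([420,-285,8],[540,-200,110]); print(' head',len(p),p.min(0).round(),p.max(0).round())
    for z in range(10,100,10):
        q=p[abs(p[:,2]-z)<5]
        if len(q): print(z,len(q),q.mean(0).round(1),q.min(0).round(),q.max(0).round())
    p=sel([560,0,24],[740,190,36]); r=cv2.minAreaRect(p[:,:2].astype(np.float32)); print(' freefoot',len(p),r,p[:,2].mean())
    p=sel([540,0,50],[740,190,330]); print(' up',len(p),p.min(0).round(),p.max(0).round())
    q=p-p.mean(0); 
    nrm=np.linalg.svd(q,full_matrices=False)[2][2]; print('normal',nrm, p.mean(0))
    p=sel([560,190,24],[740,390,36]); r=cv2.minAreaRect(p[:,:2].astype(np.float32)); print(' fullfoot',len(p),r,p[:,2].mean())
    f=c['frame']
    for nm,(u0,u1,v0,v1) in dict(scene=dict(up=(255,320,180,270),hd=(130,215,130,210)),side=dict(up=(185,255,150,265),hd=(245,320,80,170)))[n].items():
        cv2.imwrite(f'pics/{n}_{nm}.png',cv2.resize(f[v0:v1,u0:u1,::-1],None,fx=6,fy=6,interpolation=cv2.INTER_CUBIC))
E
```

```text
scene
 riser 1110 ((484.21759033203125, -378.89190673828125), (172.6400146484375, 151.86212158203125), 0.6384166479110718) 76.82799848767185
 head 197 [ 462. -285.    9.] [ 509. -235.   96.]
10 13 [ 499.6 -261.6   11.4] [ 488. -282.    9.] [ 509. -240.   15.]
20 22 [ 496.6 -258.4   19.7] [ 485. -284.   15.] [ 507. -235.   25.]
30 45 [ 492.6 -261.3   30.8] [ 468. -285.   25.] [ 509. -236.   35.]
40 27 [ 491.6 -256.5   39.2] [ 473. -282.   35.] [ 508. -237.   45.]
50 17 [ 492.4 -252.2   49.6] [ 477. -272.   45.] [ 509. -239.   55.]
60 11 [ 496.9 -244.6   60.9] [ 483. -251.   55.] [ 508. -235.   65.]
70 12 [ 493.9 -244.2   71.9] [ 472. -250.   67.] [ 509. -235.   74.]
80 24 [ 487.4 -244.5   80.4] [ 462. -250.   75.] [ 508. -236.   85.]
90 25 [ 485.3 -249.3   90.6] [ 465. -254.   85.] [ 508. -241.   93.]
 freefoot 1082 ((652.6715087890625, 87.69717407226562), (130.28160095214844, 121.1445541381836), 79.49124908447266) 29.338807710737477
 up 1053 [634.  62.  50.] [674. 126. 303.]
normal [ 0.98385497 -0.1789262   0.00384934] [647.03902765  93.13909356 194.28031935]
 fullfoot 1102 ((623.722
[... 611 characters left out ...]
50.   45.] [ 503. -238.   54.]
60 30 [ 485.1 -243.5   59.4] [ 464. -248.   55.] [ 504. -234.   65.]
70 33 [ 482.3 -243.5   70.1] [ 461. -250.   66.] [ 504. -231.   75.]
80 36 [ 483.4 -243.5   79.8] [ 462. -250.   76.] [ 504. -229.   84.]
90 40 [ 483.1 -246.3   90.1] [ 462. -255.   86.] [ 505. -238.   95.]
 freefoot 922 ((649.1881103515625, 91.83280181884766), (133.58657836914062, 120.31585693359375), 79.3956527709961) 30.037853635288755
 up 1292 [630.  64.  51.] [672. 131. 303.]
normal [-0.93679826  0.34866986  0.02895425] [646.22656131 108.51587707 204.74493316]
 fullfoot 1374 ((621.3299560546875, 301.8720703125), (127.45211791992188, 120.7995376586914), 84.6927719116211) 30.236465778617976
```

```bash
cat >> h.py <<'E'
def Q(yaw,flip=False,tilt=0):
    """tool x down; jaw y along bracket y for bracket yaw; flip reverses"""
    b=R.from_euler('z',yaw).as_matrix(); s=-1 if flip else 1
    M=np.stack([-b[:,2], s*b[:,1], np.cross(-b[:,2],s*b[:,1])],1)
    return R.from_matrix(M)
E
python3 - <<'E'
from h import *
import pickle
s=env.sense(); T=R.from_quat(s['tcp_rot']); c=fixc(pickle.load(open('wrist0.pkl','rb')))
print(T.as_matrix().round(3)); print('cam in tool',T.inv().apply(c['origin']-s['eef_pos']), (T.as_matrix().T@c['rotation']).round(3))
y0=np.pi/2+.01
for f in (0,1):
    print(f,Q(y0,f).as_matrix().round(2).tolist())
    for nm,p,y in [('head',(483,-249,74),y0),('headend',(483,-60,74),y0),('arm',(483,-155,5),y0),('hang',(545,110,145),-.185),('hang up',(545,110,300),-.185)]:
        j=env.solve_ik(p,Q(y,f).as_quat()); print(nm,None if j is None else np.round(j,2))
E
```

```text
[[-0.     0.254  0.967]
 [-0.     0.967 -0.254]
 [-1.    -0.    -0.   ]]
cam in tool [-1.65915360e+02 -8.52776797e-02 -7.83928521e+01] [[ 0.001 -0.284  0.959]
 [ 1.    -0.    -0.001]
 [ 0.     0.959  0.284]]
0 [[0.0, -1.0, -0.01], [0.0, -0.01, 1.0], [-1.0, 0.0, 0.0]]
head [-0.56  0.53  1.78 -0.    0.83  2.57]
headend None
arm [-0.4   0.61  1.9  -0.    0.64  2.73]
hang [ 0.12  0.45  1.71 -0.    0.99 -1.27]
hang up [ 0.12  0.29  1.53 -0.    1.32 -1.27]
1 [[0.0, 1.0, 0.01], [0.0, 0.01, -1.0], [-1.0, 0.0, 0.0]]
head [-0.56  0.53  1.78 -0.    0.83 -0.57]
headend [-0.22  0.45  1.93 -0.    0.76 -0.23]
arm [-0.4   0.61  1.9  -0.    0.64 -0.41]
hang [ 0.12  0.45  1.71 -0.    0.99  1.87]
hang up [ 0.12  0.29  1.53 -0.    1.32  1.87]
```

View pics/scene_up.png

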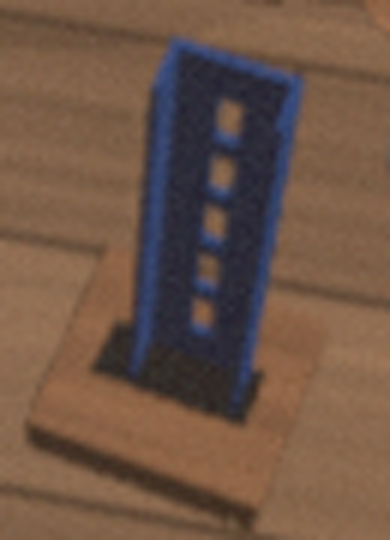

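View pics/side_up.png

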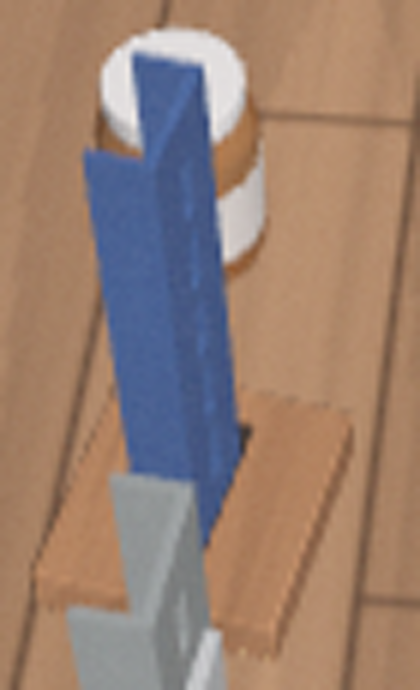

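View pics/side_hd.png

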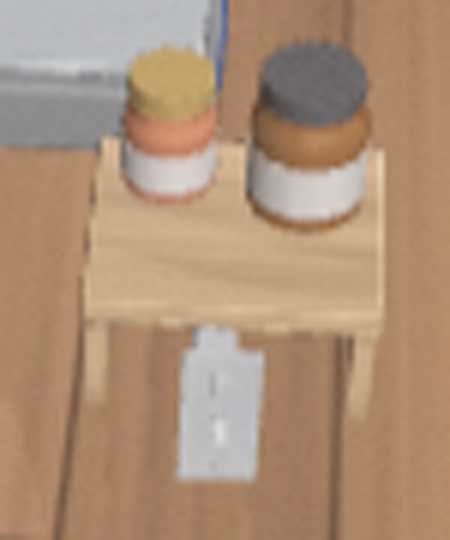

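```bash
cat > view.py <<'E'
from h import *
import pickle
yaw=-.185
def tilted(yaw,a):
    b=R.from_euler('z',yaw).as_matrix(); x=b@[np.sin(a),0,-np.cos(a)]; y=b[:,1]
    return R.from_matrix(np.stack([x,y,np.cross(x,y)],1))
T=tilted(yaw,.54); b=R.from_euler('z',yaw)
def at(dx,dy,z): return np.array([636,93,0])+b.apply([dx,dy,z])
if __name__=='__main__':
    p1=at(-190,0,400); p2=at(-85,0,278)
    print(env.solve_ik(p1,T.as_quat()),env.solve_ik(p2,T.as_quat()))
    s=env.sense(); 
    env.line_to([150,450,330],speed=300)
    env.reach(p1,T.as_quat()); env.line_to(p2,speed=250)
    c=cam('wrist'); save(c,'w1.png'); pickle.dump((c,env.sense()),open('w1.pkl','wb'))
    for k in ['free_slots','free_seat','free_stand']: print(k,[(np.round(x['xy'],1).tolist(),round(x['score'],2)) for x in mark_of('wrist',k)[:2]])
    s=env.sense(); print(s['t'],s['eef_pos'],p2,s['ft_force'])
E
python3 view.py
```

```text
[ 0.32783158 -0.17725285  1.88549774 -0.30972978  0.97485061 -0.94313856] [ 0.20883584  0.1121939   1.90806368 -0.33526863  0.64303559 -0.95648772]
free_slots []
free_seat []
free_stand [([258.9, 110.9], 0.67)]
4.4583 [552.32790009 109.02430455 279.35974297] [552.4504187  108.63545535 278.        ] [ 0.55749814  1.03007279 -0.58566371]
```

View pics/w1.png

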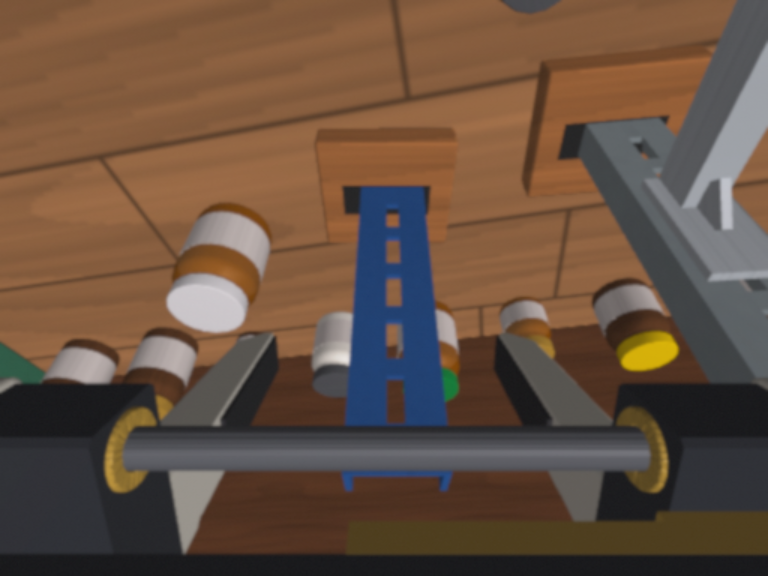

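```bash
python3 - <<'E'
from h import *
import pickle
c,s=pickle.load(open('w1.pkl','rb')); w=cloud(c); f=c['frame'].astype(int)
blue=(f[...,2]-f[...,0]>30)&(np.isfinite(w[...,0]))
blue[:132]=0; blue[285:]=0
p=w[blue]; 
# plane RANSAC/iter
for i in range(5):
    m=p.mean(0); n=np.linalg.svd(p-m,full_matrices=False)[2][2]; r=(p-m)@n; p=p[abs(r)<max(1.,2*r.std())]
print('plane',n,m,r.std(),len(p),'yaw',np.degrees(np.arctan(n[1]/n[0])))
n=n*np.sign(n[0]); 
# per-row: blue run edges and gap, intersect rays with plane
rows=[]
for v in range(135,280,3):
    us=np.where(blue[v,220:310])[0]+220
    if len(us)<10: continue
    def hit(u):
        ray=c['rotation']@np.array([(u-c['cx'])/c['fx'],(v-c['cy'])/c['fy'],1.]); o=np.array(c['origin']); return o+ray*((m-o)@n)/(ray@n)
    a,b=hit(us[0]-.5),hit(us[-1]+.5); g=np.where(np.diff(us)>3)[0]
    out=[a.round(1),b.round(1),((a+b)/2).round(1),round(np.linalg.norm(b[:2]-a[:2]),1)]
    if len(g)==1:
        gg=[hit(us[g[0]]+.5),hit(us[g[0]+1]-.5)]; out+=['slot',((gg[0]+gg[1])/2).round(1),round(np.linalg.norm(gg[1]-gg[0]),1)]
    print(v,*out)
E
```

```text
plane [ 0.98315054 -0.18279428  0.00112446] [637.15012212  98.88844362 187.23129179] 0.5572302717054135 6737 yaw -10.532567981672393
135 [631.7  68.9  57.4] [642.9 129.3  57.5] [637.3  99.1  57.4] 61.4
138 [631.5  67.8  64.3] [642.9 128.9  64.3] [637.2  98.3  64.3] 62.1
141 [631.8  69.5  70.9] [642.8 128.4  71. ] [637.3  99.   71. ] 60.0 slot [637.2  98.3  71. ] 9.5
144 [631.9  69.8  77.5] [642.4 126.7  77.6] [637.2  98.2  77.5] 57.9 slot [637.3  98.9  77.5] 13.5
147 [631.9  70.   83.9] [642.6 127.6  83.9] [637.3  98.8  83.9] 58.6 slot [637.3  98.8  83.9] 13.3
150 [631.9  70.3  90.1] [642.5 127.3  90.2] [637.2  98.8  90.2] 57.9 slot [637.2  98.8  90.2] 13.2
153 [632.   70.5  96.2] [642.5 126.9  96.3] [637.2  98.7  96.3] 57.3
156 [631.8  69.5 102.2] [642.6 127.8 102.3] [637.2  98.7 102.2] 59.2
159 [631.8  69.8 108.1] [642.5 127.4 108.1] [637.2  98.6 108.1] 58.6
162 [631.9  70.  113.8] [642.5 127.  113.8] [637.2  98.5 113.8] 58.0 slot [637.2  98.5 113.8] 12.6
165 [631.9  70.3 119.4] [642.6 127.9 119.4] [637.3  99.1 119.4] 58.6 slot [637.2  98.5 119.4] 12.5
168 [631.7  69.3 124.8] [642.
[... 2701 characters left out ...]
4] 10.3
261 [631.5  68.8 251.5] [643.7 134.7 251.5] [637.6 101.7 251.5] 66.9 slot [637.   98.6 251.5] 10.2
264 [631.5  69.  254.6] [643.2 131.6 254.6] [637.3 100.3 254.6] 63.7 slot [637.1  99.  254.6] 11.1
267 [631.6  69.2 257.6] [642.6 128.6 257.6] [637.1  98.9 257.6] 60.4 slot [637.1  98.9 257.6] 11.0
270 [631.6  69.4 260.5] [642.5 128.3 260.5] [637.1  98.9 260.5] 59.9 slot [637.1  98.9 260.5] 10.9
273 [631.6  69.6 263.4] [642.5 128.1 263.5] [637.1  98.8 263.4] 59.5 slot [637.1  98.8 263.4] 10.8
276 [631.6  69.8 266.3] [642.6 128.7 266.3] [637.1  99.2 266.3] 59.9 slot [637.   98.8 266.3] 10.7
279 [631.7  70.  269.1] [642.5 128.4 269.1] [637.1  99.2 269.1] 59.5 slot [637.   98.8 269.1] 10.7
```

```bash
python3 - <<'E'
from h import *
from view import at,T
import pickle
q=Q(np.pi/2,1).as_quat()
print(env.solve_ik([483.5,-249,60],q))
env.line_to(at(-170,0,380),speed=300)
env.reach([483.5,-247,230],q)
c=cam('wrist'); save(c,'w2.png'); pickle.dump((c,env.sense()),open('w2.pkl','wb'))
print([(np.round(x['xy'],1).tolist(),round(x['score'],2),onplane(c,*x['xy'],92).round(1)) for x in mark_of('wrist','bracket_head')[:2]])
s=env.sense(); print(s['t'],s['eef_pos'],s['ft_force'])
E
```

```text
[-5.61177362e-01  5.55908091e-01  1.78867031e+00 -4.44089210e-16
  7.97014254e-01 -5.61177362e-01]
[([257.0, 184.8], 0.76, array([ 484.4, -251.4,   92. ]))]
6.6417 [ 483.92957889 -246.11919379  230.46390971] [-0.52708638 -0.4477451  -0.34754305]
```

View pics/w2.png

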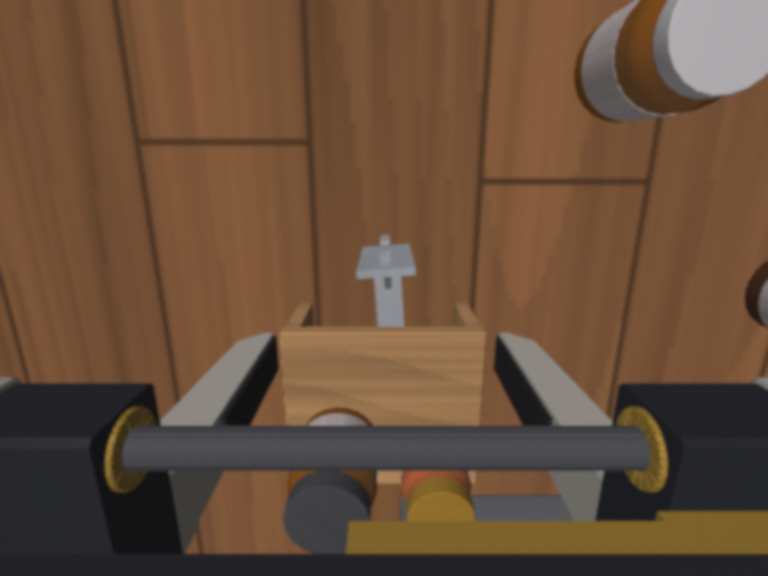

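```bash
python3 - <<'E'
from h import *
import pickle
c=fixc(pickle.load(open('side0.pkl','rb'))); w=cloud(c)
m=np.all((w>[390,-460,90])&(w<[580,-270,180]),-1)
print('jars max y',np.sort(w[m][:,1])[-5:], len(w[m]))
if np.sort(w[m][:,1])[-5]<-295:
    env.line_to([484.2,-249.5,60],speed=150)
    env.move_gripper(35)
    s=env.sense(); print(s['t'],s['eef_pos'],s['ft_force'],s['finger_gap'])
    c=cam('wrist'); save(c,'w3.png')
E
```

```text
jars max y [-364.65524454 -364.36613846 -364.12170394 -363.86089616 -362.90305115] 856
8.7583 [ 484.14871832 -249.48395038   59.98447865] [-0.34255986  0.00843498 -0.33048789] 43.629621028196276
```

```bash
ls pics
```

```text
scene0.png
scene_hd.png
scene_up.png
side0.png
side_hd.png
side_up.png
w1.png
w2.png
w3.png
wrist0.png
```

Gripped (gap 43.6 ≈ 44). Drag out along +y.

```bash
python3 - <<'E'
from h import *
env.line_to([484.2,-45,60.5],speed=110)
s=env.sense(); print(s['t'],s['eef_pos'],s['ft_force'],s['finger_gap'])
env.dwell(0.1)
env.move_gripper(75)
env.line_to([484.2,-45,230],speed=220)
c=cam('side'); save(c,'s4.png'); 
for k in ['bracket','bracket_head','bracket_arm','bracket_tip']: print(k,[(np.round(x['xy'],1).tolist(),round(x['score'],2)) for x in mark_of('side',k)[:2]])
import pickle; pickle.dump(c,open('s4.pkl','wb'))
w=cam('wrist'); save(w,'w4.png'); pickle.dump(w,open('w4.pkl','wb'))
s=env.sense(); print(s['t'],s['eef_pos'],s['ft_force'],s['finger_gap'])
E
```

```text
10.8167 [484.21487424 -45.22878394  60.49798769] [ 0.0231376   1.02509679 -2.92050633] 43.31074329420699
bracket [([278.3, 207.5], 0.86)]
bracket_head [([279.8, 185.3], 0.89), ([223.5, 234.4], 0.61)]
bracket_arm [([276.1, 177.7], 0.96), ([275.0, 208.7], 0.42)]
bracket_tip [([274.2, 164.2], 0.56)]
12.8417 [483.99007166 -44.95374642 229.36855505] [-0.45912147 -0.14094464 -0.33192571] 75.36045874822635
```

View pics/s4.png

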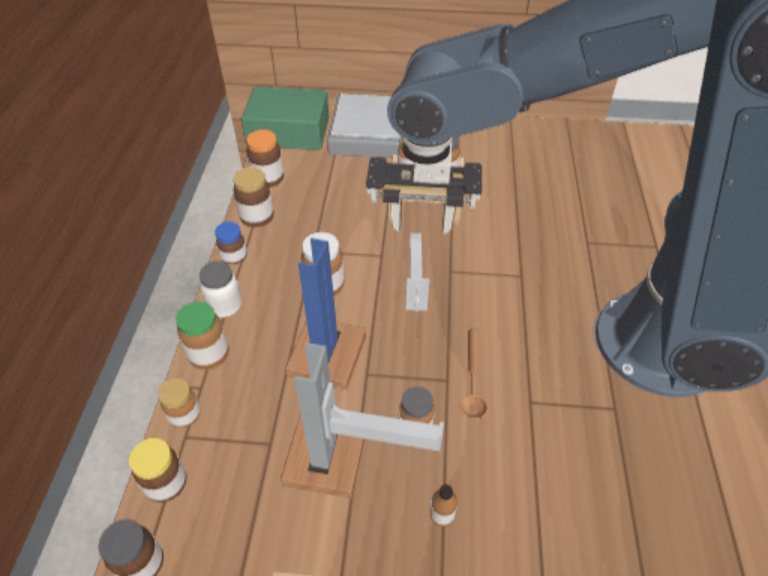

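View pics/w4.png

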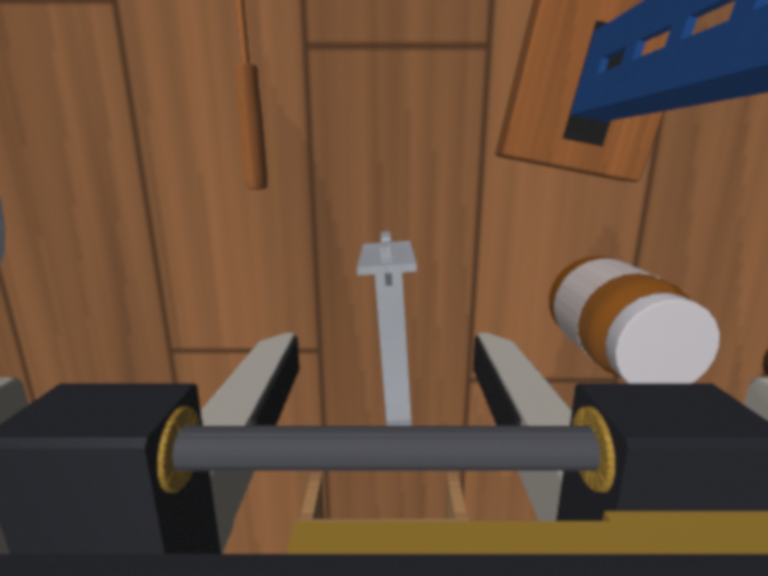

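```bash
python3 - <<'E'
from h import *
import pickle
s=fixc(pickle.load(open('s4.pkl','rb'))); w=fixc(pickle.load(open('w4.pkl','rb')))
for k,u,v,z in [('bracket',278.3,207.5,0),('head',279.8,185.3,92),('arm',276.1,177.7,34),('tip',274.2,164.2,0)]: print(k,onplane(s,u,v,z).round(1))
for n,c in [('s',s),('w',w)]:
    p=cloud(c); m=np.all((p>[430,-240,25])&(p<[530,-60,44]),-1); q=p[m]
    print(n,len(q),q.min(0).round(),q.max(0).round())
    for a in range(-240,-60,20):
        t=q[(q[:,1]>=a)&(q[:,1]<a+20)]
        if len(t): print(a,t[:,0].min().round(1),t[:,0].max().round(1),((t[:,0].min()+t[:,0].max())/2).round(1),t[:,2].mean().round(1))
    t=p[np.all((p>[430,-80,84])&(p<[530,-20,100]),-1)]; print('top',t.mean(0),len(t),t.min(0),t.max(0))
f=Q(np.pi/2,0)
for p,y in [((484,-137,4),np.pi/2),((484,-137,4),np.pi/2+.05),((484,-137,220),np.pi/2+.05)]:
    print(env.solve_ik(p,Q(y,0).as_quat()))
E
```

```text
bracket [479.1 -34.6   0. ]
head [478.9 -45.3  92. ]
arm [ 492.4 -127.3   34. ]
tip [ 502.9 -219.3    0. ]
s 199 [ 476. -221.   26.] [508. -98.  43.]
-240 495.1 495.1 495.1 42.8
-220 483.9 507.6 495.7 35.4
-200 482.7 506.5 494.6 34.1
-180 481.6 502.1 491.8 34.3
-160 480.9 501.0 491.0 34.0
-140 479.8 499.7 489.8 34.7
-120 478.7 498.7 488.7 34.8
-100 475.6 494.3 485.0 36.2
top [483.98523463 -41.61654966  89.48228018] 63 [463.18494483 -48.55154731  84.06182948] [504.83831851 -32.72729041  96.95694528]
w 1710 [ 475. -213.   32.] [509. -62.  44.]
-220 485.5 509.1 497.3 35.6
-200 484.1 507.5 495.8 34.2
-180 482.6 505.7 494.2 34.2
-160 481.3 505.3 493.3 34.2
-140 479.9 503.7 491.8 34.1
-120 478.6 502.1 490.3 34.0
-100 476.1 500.5 488.3 34.0
-80 474.9 498.9 486.9 34.5
top [485.1696925  -42.63113774  90.9243968 ] 276 [463.14912533 -48.07787851  84.12022515] [506.79442707 -28.73954668  94.70712029]
[-3.68416567e-01  6.03876987e-01  1.91006046e+00 -4.44089210e-16
  6.27655203e-01  2.77317609e+00]
[-3.68416567e-01  6.03876987e-01  1.91006046e+00 -4.44089210e-16
  6.27655203e-01  2.72317609e+00]
[-3.68416567e-01  2.63876614e-01  1.76891397e+00 -4.44089210e-16
  1.10880207e+00  2.72317609e+00]
```

```bash
python3 - <<'E'
from h import *
import pickle
yb=np.pi/2+.077
q=Q(yb,0).as_quat()
env.reach([491.3,-133,230],q)
c=cam('wrist'); save(c,'w5.png')
p=cloud(c); q5=p[np.all((p>[440,-225,32])&(p<[540,-60,37]),-1)]
for a in range(-220,-60,20):
    t=q5[(q5[:,1]>=a)&(q5[:,1]<a+20)]
    if len(t)>5: print(a,t[:,0].min().round(1),t[:,0].max().round(1),((t[:,0].min()+t[:,0].max())/2).round(1))
s=env.sense(); print(s['t'],s['eef_pos'],s['joint_positions'])
E
```

```text
-220 483.6 507.8 495.7
-200 482.1 507.1 494.6
-180 481.3 505.8 493.5
-160 479.5 504.4 492.0
-140 477.8 502.9 490.4
-120 477.0 501.6 489.3
-100 475.8 498.9 487.3
-80 473.9 497.5 485.7
15.35 [ 491.28696605 -132.95894013  230.00347272] [-3.55789660e-01  2.63800796e-01  1.74246610e+00 -6.46778861e-06
  1.13534093e+00  2.70830572e+00]
```

View pics/w5.png

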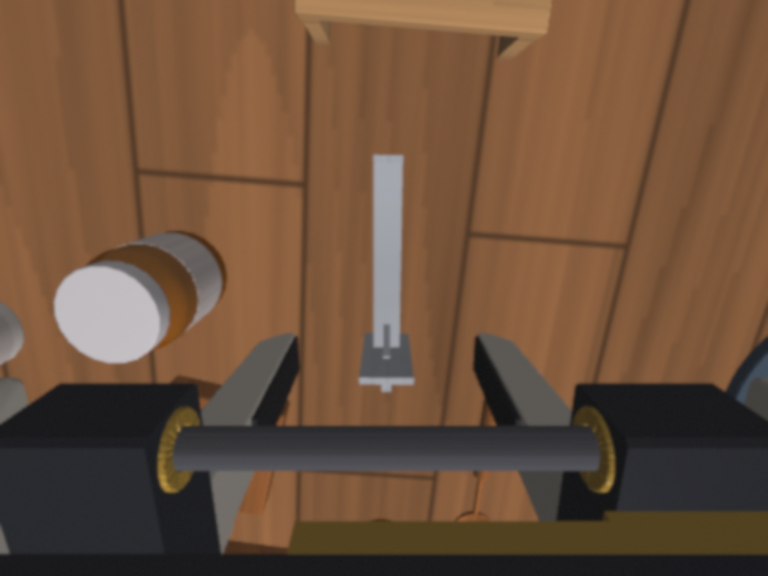

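```bash
python3 - <<'E'
from h import *
import pickle
yb=np.pi/2+.077
env.line_to([491.2,-133,4],speed=150)
env.move_gripper(15)
s=env.sense(); print(s['t'],s['eef_pos'],s['ft_force'],s['finger_gap'])
env.line_to([491.2,-133,165],speed=170)
s=env.sense(); print(s['t'],s['eef_pos'],s['ft_force'],s['torque'],s['finger_gap'])
env.reach([491.2,-133,165],Q(-.184,0).as_quat())
s=env.sense(); print(s['t'],s['eef_pos'],s['ft_force'],s['torque'],s['finger_gap'])
c=cam('wrist'); save(c,'w6.png'); pickle.dump((c,s),open('w6.pkl','wb'))
c=cam('side'); save(c,'s6.png'); pickle.dump((c,s),open('s6.pkl','wb'))
E
```

```text
17.8583 [ 491.06380038 -132.97983446    3.98410155] [-1.08908831 -0.10515163  0.41844854] 23.874667957696058
18.9583 [ 490.66506985 -132.78985658  164.06817771] [ 0.2989552   0.20009225 -2.81581544] [0.06145066 0.09142974 0.0048526 ] 23.529290657320427
22.65 [ 491.18319611 -133.01381878  164.99641149] [-0.07462507 -0.17590441 -3.29424631] [0.04443108 0.07964098 0.02914623] 23.440579430002934
```

View pics/w6.png

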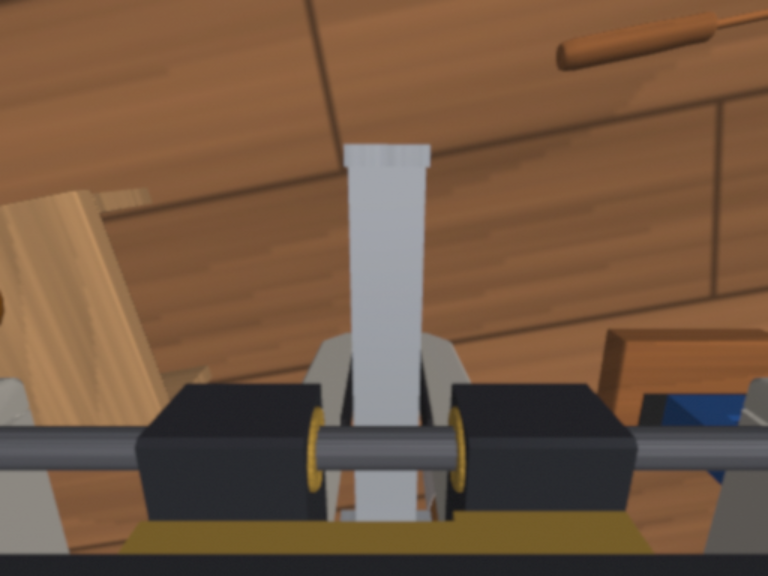

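View pics/s6.png

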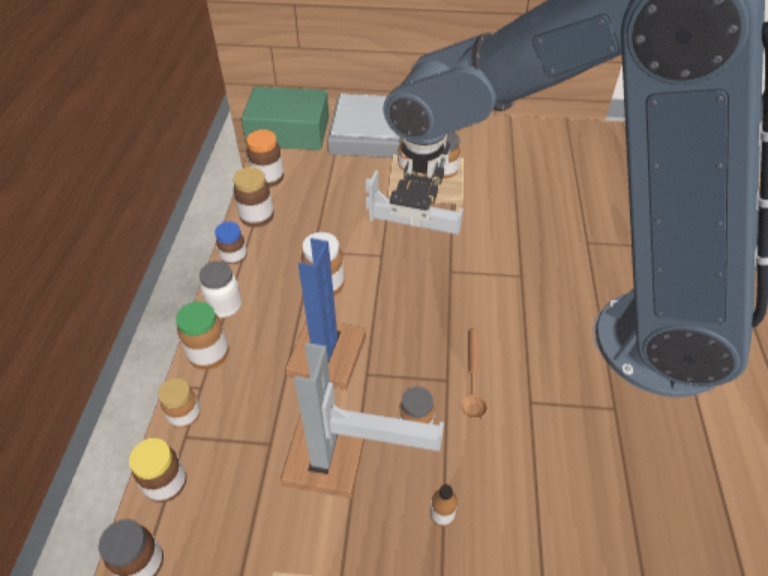

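```bash
cat > rel.py <<'E'
from h import *
def rel(c,s,yaw=-.184):
    p=cloud(c); T=R.from_quat(s['tcp_rot']); q=(p-s['eef_pos'])@T.as_matrix()  # tool coords: x down(fingers), y, z(forward)
    q=q[:190]
    m=np.all((q>[-60,-30,-110])&(q<[0,30,-10]),-1); t=q[m]
    top=t[(t[:,2]>-75)&(t[:,2]<-25)]
    pol=np.polyfit(top[:,2],top[:,0],1); print('arm top: tool x at z=0',pol[1].round(2),'slope',pol[0].round(4),'n',len(top))
    for a in range(-105,-15,10):
        u=t[(t[:,2]>=a)&(t[:,2]<a+10)]
        if len(u)>5: print(a,u[:,1].min().round(1),u[:,1].max().round(1),((u[:,1].min()+u[:,1].max())/2).round(2),u[:,0].mean().round(1))
    print('tip z',t[:,2].min())
E
python3 - <<'E'
from rel import *
import pickle
rel(*pickle.load(open('w6.pkl','rb')))
E
```

```text
arm top: tool x at z=0 -29.92 slope 0.0004 n 3705
-85 -11.8 12.1 0.16 -40.1
-75 -11.8 12.1 0.18 -30.0
-65 -11.9 12.2 0.13 -29.9
-55 -11.7 12.1 0.19 -29.9
-45 -11.8 11.8 0.01 -29.9
tip z -82.30848136641441
```

```bash
cat > hang.py <<'E'
from h import *
yaw=-.184; ex=np.array([np.cos(yaw),np.sin(yaw),0]); ey=np.array([-np.sin(yaw),np.cos(yaw),0])
slot=np.array([637.1,98.7,0])-0.4*ey
L=94.; ZO=4.1
def tcp(dx,dy,z): return slot+ex*(dx-L)+ey*dy+np.array([0,0,z+ZO])
def F():
    f=np.array(env.sense()['ft_force']); return np.round([f@ex,f@ey,f[2]],1)
E
python3 - <<'E'
from hang import *
import pickle
env.line_to(tcp(-45,0,150),speed=200,orientation=Q(yaw,0).as_quat())
env.line_to(tcp(-22,0,141),speed=80)
env.dwell(.1); s=env.sense(); print(s['t'],s['eef_pos'],tcp(-22,0,141),F())
c=cam('side'); save(c,'s7.png'); pickle.dump(c,open('s7.pkl','wb'))
c=cam('scene'); save(c,'c7.png'); w=c
f=c['frame'][170:290,240:340,::-1]; cv2.imwrite('pics/c7z.png',cv2.resize(f,None,fx=5,fy=5,interpolation=cv2.INTER_CUBIC))
c=cam('wrist'); save(c,'w7.png')
E
```

```text
24.7417 [522.8217658  119.46518595 144.99937915] [522.98492874 119.53051875 145.1       ] [ 0.3  0.8 -3.7]
```

View pics/s7.png

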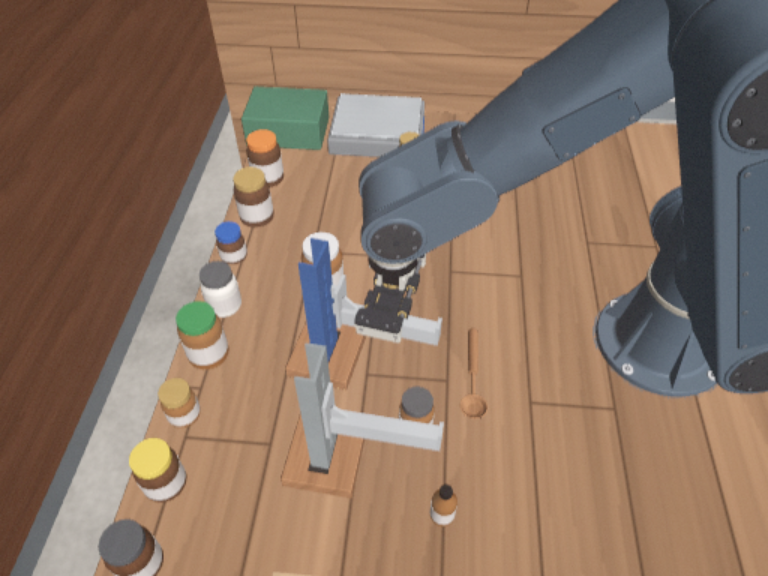

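View pics/c7z.png

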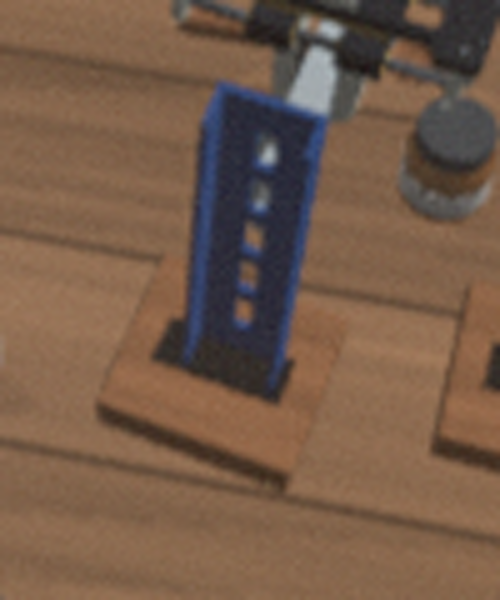

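Side view: bracket at the blue upright, hooks about to meet the face. Step in with force checks.

```bash
python3 - <<'E'
from hang import *
for dx in [-16,-13,-11,-9,-7,-5,-3,-2,-1,0,1,2,3]:
    env.line_to(tcp(dx,0,141),speed=40); f=F(); print(dx,f)
    if abs(f[0])>8: break
s=env.sense(); print(s['t'],((np.array(s['eef_pos'])-slot)@ex+L).round(2),s['finger_gap'])
E
```

```text
-16 [ 0.6 -1.  -3.3]
-13 [ 0.3 -0.5 -2.9]
-11 [-0.6  0.3 -4.6]
-9 [-0.7  1.1 -4.4]
-7 [ 1.2 -0.1 -3.6]
-5 [ 0.7  0.1 -3.2]
-3 [-0.7 -0.2 -4.1]
-2 [ 1.1  0.1 -3.9]
-1 [-0.2 -0.3 -4.1]
0 [-5.1 -0.4 -3. ]
1 [-9.7 -0.8  1. ]
27.6917 -0.43 23.7224747981916
```

```bash
python3 - <<'E'
from hang import *
for z in [139,136,133,130,128,127,126,125.5,125,124.5,124,123]:
    env.line_to(tcp(0.3,0,z),speed=40); f=F(); print(z,f)
    if f[2]>18 or abs(f[0])>30: break
s=env.sense(); print(s['t'],((np.array(s['eef_pos'])-slot)@ex+L).round(2),s['eef_pos'][2]-ZO,s['finger_gap'])
E
```

```text
139 [-6.3 -1.5 -0.6]
136 [-5.9  0.1 -1.1]
133 [-7.1 -0.2 -1.1]
130 [-6.8 -1.2 -0.5]
128 [-7.5 -0.2  0.8]
127 [-6.7 -0.2  0.8]
126 [-7.3  0.2  1.5]
125.5 [-8.8 -1.3  2.9]
125 [-7.7 -0.3  2.2]
124.5 [-8.   1.1  1.7]
124 [-7.3 -0.2  1.6]
123 [-6.7 -0.6  1.6]
30.6917 -0.21 123.19628822395195 23.956626285190172
```

```bash
python3 - <<'E'
from hang import *
from rel import rel
import pickle
c=cam('wrist'); save(c,'w8.png'); rel(c,env.sense())
c=cam('side'); save(c,'s8.png'); pickle.dump(c,open('s8.pkl','wb'))
f=c['frame'][150:320,180:310,::-1]; cv2.imwrite('pics/s8z.png',cv2.resize(f,None,fx=4.5,fy=4.5,interpolation=cv2.INTER_CUBIC)[:600])
p=cloud(c)
E
```

```text
arm top: tool x at z=0 -30.45 slope -0.1493 n 3554
-95 -11.7 11.6 -0.06 -29.7
-85 -11.9 11.8 -0.06 -24.2
-75 -12.0 11.9 -0.02 -20.0
-65 -12.1 12.0 -0.04 -21.5
-55 -11.7 11.7 -0.03 -23.0
-45 -11.8 11.7 -0.03 -24.3
tip z -87.52668724686573
```

View pics/s8z.png

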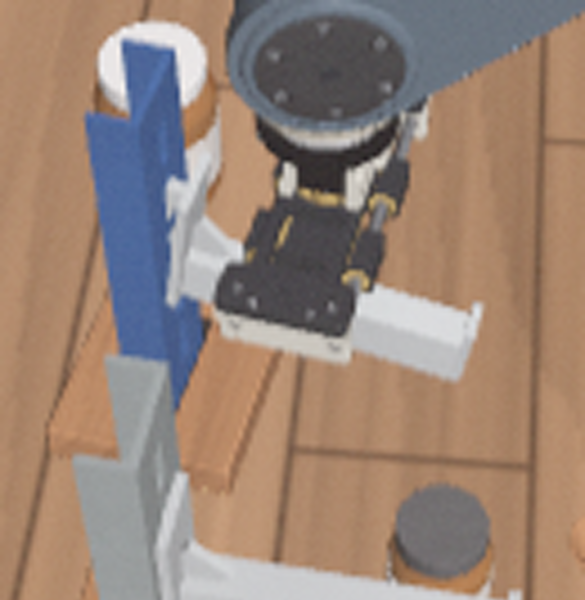

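View pics/w8.png

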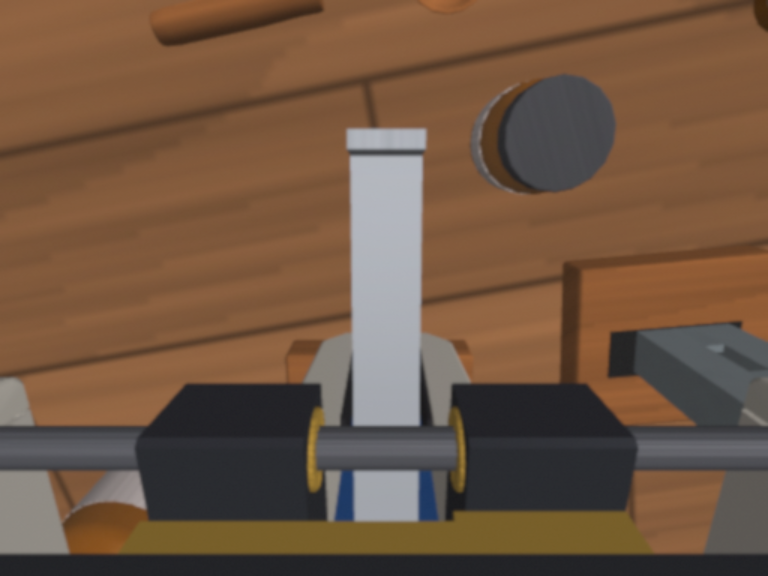

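```bash
python3 - <<'E'
from hang import *
from rel import rel
for dx,z in [(0,127),(0,131),(0,135),(0,139),(0.3,141)]:
    env.line_to(tcp(dx,0,z),speed=40); f=F(); print(dx,z,f)
    if np.abs(f).max()>25: break
c=cam('wrist'); save(c,'w9.png'); rel(c,env.sense()); print(env.sense()['t'])
E
```

```text
0 127 [-5.4 -0.5 -1.2]
0 131 [-2.3  0.2 -4.2]
0 135 [-2.9  0.4 -7.5]
0 139 [-2.2 -0.8 -6.9]
0.3 141 [-3.2 -1.3 -8.8]
arm top: tool x at z=0 -29.94 slope -0.0308 n 3665
-95 -11.8 11.6 -0.08 -39.3
-85 -12.0 12.1 0.03 -33.1
-75 -11.9 11.9 0.01 -27.8
-65 -12.1 12.0 -0.06 -28.1
-55 -11.9 11.8 -0.05 -28.4
-45 -12.0 11.9 -0.04 -28.7
tip z -86.9231606871643
32.0917
```

```bash
python3 - <<'E'
from hang import *
from rel import rel
for dx,z in [(0.3,143),(1.5,143.5),(2.5,143.5),(3.5,143.5),(4.5,143.5)]:
    env.line_to(tcp(dx,0,z),speed=40); f=F(); print(dx,z,f, ((np.array(env.sense()['eef_pos'])-slot)@ex+L).round(2))
    if f[0]<-20: break
c=cam('wrist'); save(c,'w10.png'); rel(c,env.sense()); print(env.sense()['t'])
c=cam('side'); f=c['frame'][150:320,180:310,::-1]; cv2.imwrite('pics/s10z.png',cv2.resize(f,None,fx=4.5,fy=4.5,interpolation=cv2.INTER_CUBIC)[:600])
E
```

```text
0.3 143 [-2.9 -0.6 -8.1] 0.41
1.5 143.5 [-3.2 -0.9 -8.4] 1.64
2.5 143.5 [-2.1  0.2 -9.2] 2.68
3.5 143.5 [-4.7  0.4 -7.1] 3.25
4.5 143.5 [-11.8  -1.   -3.1] 3.26
arm top: tool x at z=0 -29.73 slope -0.0072 n 3686
-95 -11.9 12.0 0.02 -41.1
-85 -12.1 12.0 -0.02 -34.9
-75 -12.0 12.0 -0.0 -29.2
-65 -12.0 12.0 0.03 -29.3
-55 -12.1 12.0 -0.04 -29.4
-45 -11.9 11.9 -0.02 -29.4
tip z -86.73611510701444
33.3917
```

View pics/s10z.png

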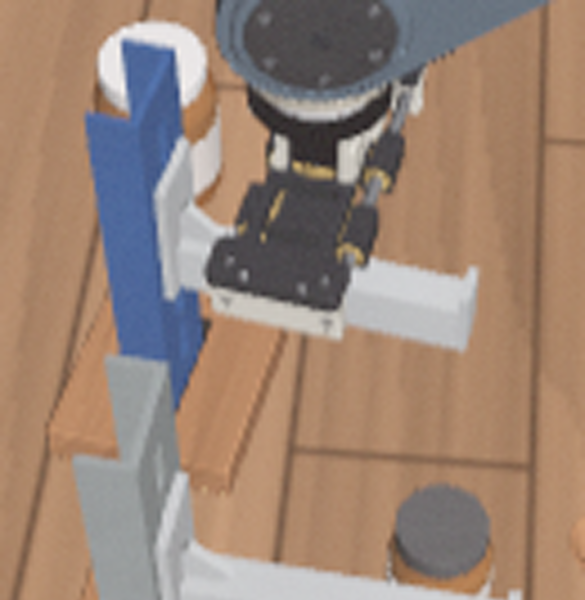

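```bash
python3 - <<'E'
from hang import *
from rel import rel
X=2.6
env.line_to(tcp(X,0,143.5),speed=20); print(F())
for z in [141.5,139.5,137.5,135.5,133.5]:
    env.line_to(tcp(X,0,z),speed=40); f=F(); print(z,f, ((np.array(env.sense()['eef_pos'])-slot)@ex+L).round(2))
    if f[0]<-4: X-=.3
    if f[0]>3: X+=.3
    if abs(f[2])>12: break
rel(cam('wrist'),env.sense()); print(env.sense()['t'],X)
E
```

```text
[-2.1  0.5 -7.7]
141.5 [ 0.3  0.2 -4.1] 3.25
139.5 [ 0.8 -0.7 -4. ] 2.94
137.5 [ 0.6 -0.  -2.9] 2.63
135.5 [ 0.1  0.2 -3. ] 2.54
133.5 [ 0.2 -0.  -3.4] 2.52
arm top: tool x at z=0 -29.68 slope -0.0065 n 3692
-95 -12.2 11.9 -0.13 -41.1
-85 -12.1 11.9 -0.08 -35.0
-75 -12.1 12.0 -0.04 -29.2
-65 -12.0 11.9 -0.05 -29.3
-55 -12.1 11.9 -0.07 -29.4
-45 -11.9 11.9 -0.03 -29.4
tip z -86.83489927072065
34.9917 2.6
```

```bash
python3 - <<'E'
from hang import *
from rel import rel
X=2.6
for z in [131.5,129.5,128,127,126.5,126,125.5,125,124.5]:
    env.line_to(tcp(X,0,z),speed=40); f=F(); print(z,f, ((np.array(env.sense()['eef_pos'])-slot)@ex+L).round(2),round(env.sense()['eef_pos'][2]-ZO,2))
    if f[2]>8: break
rel(cam('wrist'),env.sense()); print(env.sense()['t'],X)
c=cam('side'); f=c['frame'][150:320,180:310,::-1]; cv2.imwrite('pics/s11z.png',cv2.resize(f,None,fx=4.5,fy=4.5,interpolation=cv2.INTER_CUBIC)[:600])
E
```

```text
131.5 [-0.   0.3 -3.1] 2.51 131.33
129.5 [-0.7 -0.5 -3.2] 2.51 129.34
128 [-0.5 -0.4 -3.3] 2.55 127.9
127 [-0.4 -0.8 -3.7] 2.57 126.96
126.5 [ 0.7 -0.9 -3.5] 2.6 126.49
126 [ 0.2  0.5 -3.7] 2.57 125.94
125.5 [-0.5  0.1 -4. ] 2.58 125.46
125 [-0.6 -0.  -1.9] 2.73 125.13
124.5 [-0.7 -0.7  0.4] 2.88 124.85
arm top: tool x at z=0 -29.87 slope -0.012 n 3686
-95 -11.9 11.9 -0.03 -40.8
-85 -12.1 12.1 -0.02 -34.6
-75 -12.0 12.0 -0.0 -29.1
-65 -12.0 12.0 -0.01 -29.1
-55 -12.1 12.0 -0.03 -29.3
-45 -11.9 11.9 -0.01 -29.4
tip z -86.81493303527529
37.2917 2.6
```

View pics/s11z.png

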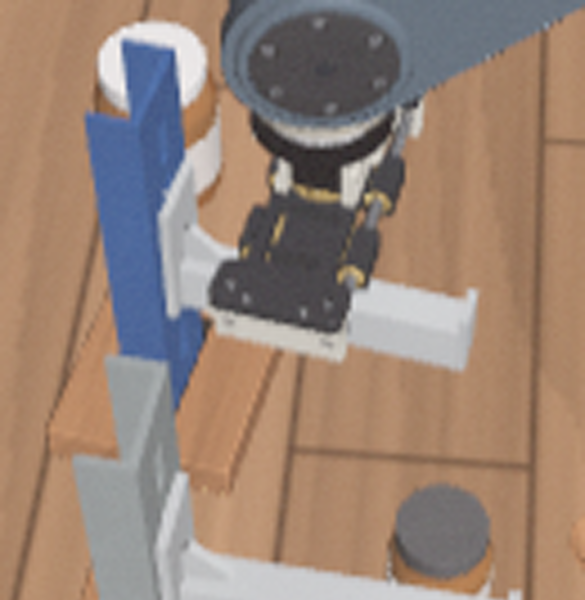

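```bash
python3 - <<'E'
from hang import *
from rel import rel
env.line_to(tcp(4.0,0,124.5),speed=30); print(F())
env.line_to(tcp(4.0,0,124.0),speed=30); print(F())
env.line_to(tcp(3.4,0,124.9),speed=30); print(F())
rel(cam('wrist'),env.sense())
env.move_gripper(45); env.dwell(.2)
c=cam('wrist'); save(c,'w12.png'); rel(c,env.sense()); print(env.sense()['t'],F())
c=cam('side'); f=c['frame'][150:320,180:310,::-1]; cv2.imwrite('pics/s12z.png',cv2.resize(f,None,fx=4.5,fy=4.5,interpolation=cv2.INTER_CUBIC)[:600])
E
```

```text
[-5.7  0.5  3.5]
[-5.6 -0.4  2.7]
[-0.7  0.4 -2.7]
arm top: tool x at z=0 -29.8 slope -0.0197 n 3676
-95 -12.0 12.0 0.01 -40.2
-85 -12.2 11.9 -0.12 -33.5
-75 -12.1 11.8 -0.16 -28.4
-65 -12.1 12.0 -0.06 -28.6
-55 -12.1 11.7 -0.17 -28.8
-45 -12.0 12.0 0.0 -29.0
tip z -87.23529010277113
arm top: tool x at z=0 -27.83 slope -0.0316 n 3602
-95 -12.4 11.4 -0.52 -37.1
-85 -12.2 11.9 -0.2 -29.8
-75 -12.0 11.8 -0.13 -25.6
-65 -12.3 11.7 -0.3 -25.9
-55 -12.0 11.8 -0.11 -26.3
-45 -12.2 11.6 -0.28 -26.5
tip z -87.83603644991135
38.975 [ 0.4  0.6 -0.6]
```

View pics/s12z.png

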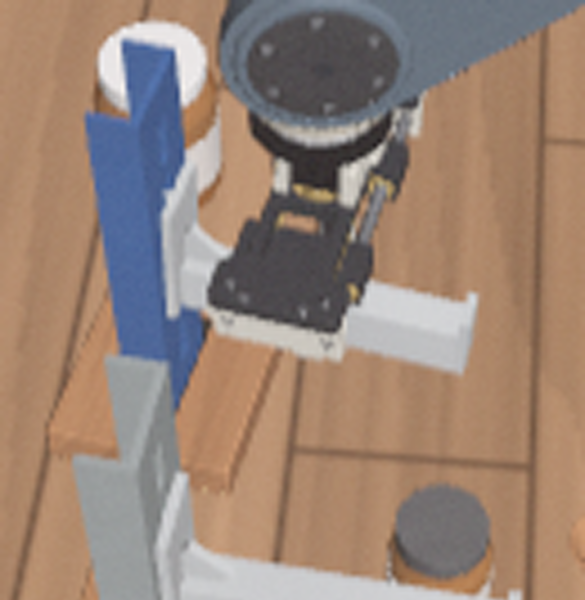

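```bash
python3 - <<'E'
from hang import *
import pickle
p=np.array(env.sense()['eef_pos'])
env.line_to(p+[0,0,60],speed=80)
env.line_to(p+[0,0,150]-60*ex,speed=200)
env.line_to([380,60,420],speed=300)
env.dwell(.2)
for n in ('side','scene'):
    c=cam(n); save(c,n+'13.png'); pickle.dump(c,open(n+'13.pkl','wb'))
    print(n,[(k,np.round(mark_of(n,k)[0]['xy'],1).tolist()) for k in ('bracket_tip','bracket_head') if mark_of(n,k)])
c=cam('wrist'); save(c,'w13.png'); pickle.dump((c,env.sense()),open('w13.pkl','wb'))
print(env.sense()['t'],F())
c=cam('side'); p=cloud(c)
for nm,s,yw in [('free',slot,-.184),('full',np.array([606.5,300,0]),-.094)]:
    b=R.from_euler('z',yw).as_matrix(); q=(p-s)@b
    for a in (-160,-130,-100,-70,-40):
        m=np.all((q>[a-10,-14,140])&(q<[a+10,14,170]),-1); print(nm,a,m.sum(),np.percentile(q[m][:,2],90).round(1) if m.sum() else None)
E
```

```text
side [('bracket_tip', [282.7, 232.2]), ('bracket_head', [220.6, 193.0])]
scene [('bracket_tip', [306.3, 183.3]), ('bracket_head', [293.5, 207.8])]
42.15 [-0.3 -0.2  0.1]
free -160 83 156.5
free -130 86 157.5
free -100 88 158.9
free -70 87 159.9
free -40 89 161.5
full -160 80 161.8
full -130 80 161.9
full -100 77 161.8
full -70 77 161.9
full -40 78 162.5
```

View pics/side13.png

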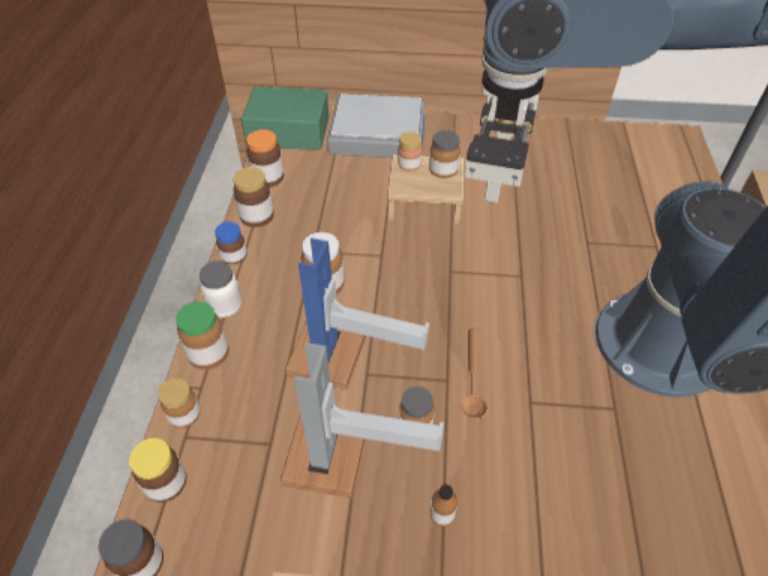

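View pics/w13.png

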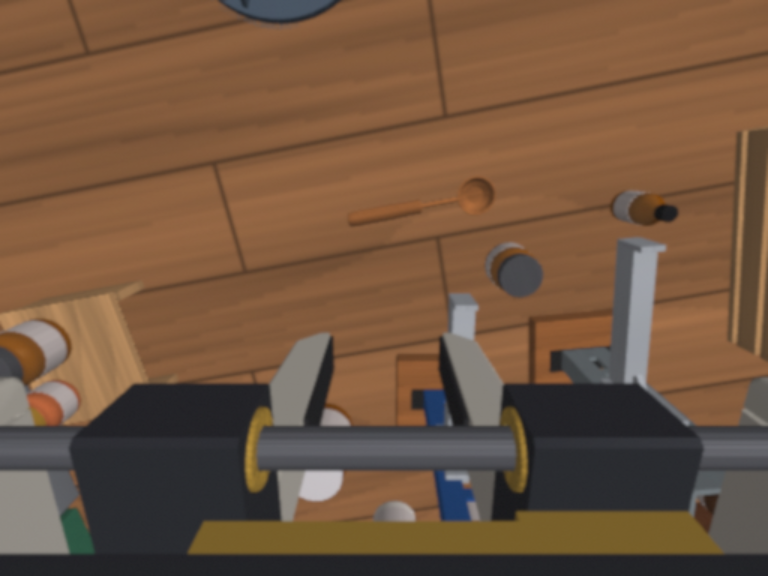

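View pics/scene13.png

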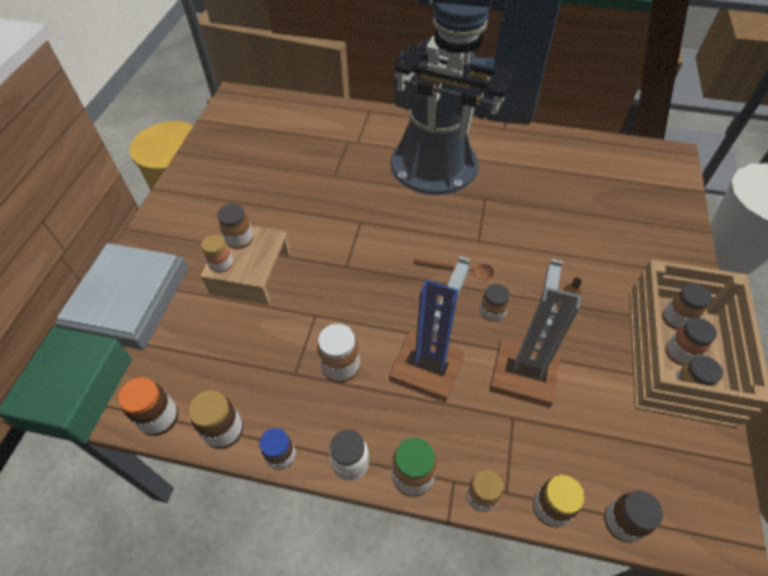

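```bash
python3 - <<'E'
from hang import *
import pickle
from scipy.stats import theilslopes
for n in ('side','scene'):
  c=pickle.load(open(n+'13.pkl','rb')); p=cloud(c)
  for nm,s,yw in [('free',slot,-.184),('full',np.array([606.5,300,0]),-.094)]:
    b=R.from_euler('z',yw).as_matrix(); q=(p-s)@b
    m=np.all((q>[-165,-9,148])&(q<[-30,9,168]),-1); t=q[m]
    if len(t)<20: print(n,nm,len(t)); continue
    r=theilslopes(t[:,2],t[:,0]); print(n,nm,len(t),'top slope',r[0].round(4),r[2:],'z at 0',r[1].round(1))
    m=np.all((q>[-20,-26,130])&(q<[3,26,230]),-1)&~((abs(q[...,1])<13)); t=q[m]; 
    if len(t)>20: r=theilslopes(t[:,0],t[:,2]); print('  plate',len(t),'slope',r[0].round(4),'x@130',(r[1]+130*r[0]).round(1),'x@215',(r[1]+215*r[0]).round(1))
    m=np.all((q>[-20,-26,175])&(q<[-1.5,26,240]),-1); print('  headtop',np.percentile(q[m][:,2],[95,99]).round(1),m.sum())
E
```

```text
side free 295 top slope 0.0335 (np.float64(0.028354576744383096), np.float64(0.03911056115719302)) z at 0 160.1
  plate 147 slope -0.0051 x@130 -5.9 x@215 -6.3
  headtop [228.2 236.8] 173
side full 395 top slope 0.0035 (np.float64(-0.0007502968586850773), np.float64(0.007681591919218609)) z at 0 160.6
  plate 154 slope 0.085 x@130 -10.3 x@215 -3.0
  headtop [219.6 220.7] 143
scene free 90 top slope 0.0417 (np.float64(0.025242634672224262), np.float64(0.056969541475701754)) z at 0 160.6
  headtop [212.1 212.2] 5
scene full 85 top slope 0.0022 (np.float64(-0.020436560743563856), np.float64(0.02558205758711603)) z at 0 158.7Traceback (most recent call last):
  File "<stdin>", line 13, in <module>
    return _quantile_unchecked(
        a, q, axis, out, overwrite_input, method, keepdims, weights)
    return _ureduce(a,
                    func=_quantile_ureduce_func,
    ...<5 lines>...
                    overwrite_input=overwrite_input,
                    method=method)
    r = func(a, **kwargs)
    result = _quantile(arr,
                       quantiles=q,
    ...<2 lines>...
                       out=out,
                       weights=wgt)
    slices_having_nans = np.isnan(arr[-1, ...])
                                  ~~~^^^^^^^^^
IndexError: index -1 is out of bounds for axis 0 with size 0
```

```bash
python3 - <<'E'
from h import *
env.job_done(); print(env.sense()['t'])
E
```

```text
the job is handed in; nothing more can be done
the job is handed in; nothing more can be done
```

The loose bracket now hangs on the free (blue) upright in the third and fourth slots, and I handed the job in at about 42 s. I drew it out by its head and let it stand clear of the riser. Then I took it by its arm, put both tabs in the slots, pushed it down and let go.

**First push down failed:** I was pressing against the upright as I lowered, and friction tilted the bracket about 0.15 rad in the grip. I raised it, pressed it flush again and lowered it without side load. The second time it seated at the expected height.

**Last checks:**
- **Height:** the arm top meets the upright at about 160 mm, the same as the other bracket to within about 0.5 mm in the side camera. In the scene camera the two differ by about 2 mm.
- **Sag:** about 0.032 rad in the wrist view and 0.034 in the side camera. That is roughly the stated 0.03, at or slightly above it. The scene camera read 0.042, but from few points.
- **Flush:** I pressed the head flush before letting go. I could not confirm it reliably afterwards, because the depth readings at the plate were noisy.
- **Surroundings:** the jars and the dropper bottle look unmoved in the last pictures. The arm is clear of everything. The highest force readings I saw were about 12 N.

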